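Load a die into the spring-catch holder with tongs

ROBOT

A 6-joint arm with a two-finger parallel gripper is mounted at the origin on the work surface. World frame = base frame: x ahead of the robot, y to its left, z up, the work surface at z = 0. Lengths are in mm, angles in rad, forces in N, time in s.
With the tool pointing down it reaches from about 400 to 925 mm from the base axis. Payload 12.5 kg.
Tool frame: the origin (TCP) lies at the very end of the fingers, on their centre line; the grasp point (between the pads) lies 19 mm behind it; z points along the fingers, y is the direction in which the jaws open and shut (so a half turn about z gives the same grasp; the last joint's range is limited). The gripper opens to 95 mm and grips with 3 to 60 N. Pads are 20 mm wide; open, the fingers measure 119 mm over their backs; the gripper's body (75 mm by 180 mm) begins 59 mm behind the grasp point.
Start: joints at [-1.445, 0.491, 1.559, -0, 1.092, -0.106], TCP at [143.603, -608.297, 214.661] pointing down, gripper open.
Joint ranges: [-3.1, 3.1], [-0.84, 2.19], [0.05, 2.79], [-1.13, 4.28], [0.06, 2.93], [-2.69, 2.69]. Speed limits (rad/s): [2.22, 2.22, 2.79, 3.14, 3.14, 3.14].

INTERFACE

Orientations are given as [roll, pitch, yaw] about the fixed x, y, z axes, in that order (R = Rz(yaw) Ry(pitch) Rx(roll)).
In Python, from cell import env gives the robot as it stands.
- The arm moves only by the shell command python3 -m pendant 'ROWS'. ROWS is JSON, a list that holds one entry, the list of rows, each a list of 5 numbers: the opening, from 0 (shut) to 1 (fully open), then the shift along the tool's x, y, z in m, then the turn about the tool's z in rad. A call has exactly 8 rows; each row is the pose to reach, as a shift and turn from the pose commanded when the call began, along the tool's axes at that moment; what a row does not reach only later rows make up. A row lasts 1/10 s, in which the tool goes at most 50 mm and 8.59 degrees, less where a joint would pass 70% of its speed; a pose out of reach is approached as far as the arm can. A call with a gripper value outside its range is refused whole. The fingers move at their own pace and stop on an object; the grip force is fixed at half the most. Time passes only in rows, so rows that repeat a pose let the fingers close, or fill a call up. It gives the time, the measured TCP pose, the force and the opening at its end, in the units of the state.
- env.state(): the state, without advancing time (a new reading comes with each control period).
- env.read_camera(name): name is "side" or "top" or "wrist"; returns a dict with "image" (400x640x3 uint8, blue, green, red), "range_z" (400x640 float32, mm along the optical axis (not along the pixel's ray), 0 where there is no reading), "fx", "fy", "cx", "cy" (pixels), "dist" ([k1, k2, p1, p2, k3] as OpenCV has them; the pictures are not rectified), "rvec" (rotation vector, rad) and "tvec" (3), from world to camera coordinates, as OpenCV has them; the wrist camera has in their place "tool_from_camera" (4x4, takes a point from camera to tool coordinates, whose origin is the TCP and whose axes are the flange's). Camera axes: x right, y down, z forward; pixel columns grow to the right and rows downward; lengths in mm; the calibration is good to about 2 mm. A picture is of the moment at which its call begins: read the wrist's pose just before it.
- env.job_done(): hands the job in, once; it reports no verdict.
The state is a dict: "t": time; "joints": joint angles; "qvel": joint speeds; "tau": joint torques, N m; "eef_pos": TCP position; "tcp_rot": TCP orientation; "ft_force": force on the tool from outside, world axes, zero at the start; "moment": the same for the moment, N m; "opening": opening from 0.0 (shut) to 1.0 (fully open).
Only numpy, scipy, OpenCV 4.12 (cv2) and the standard library are available. Lean on these libraries where they do the work, as an engineer would, in place of code of your own. Each camera call takes 0.05 s, during which the arm holds its last target. There are 200 camera calls.

TASK

With the sprung tongs, take the die with the flat round head out of the wooden rack and press it into the steel holder, fully home, so that both catches snap into its groove, and bed it there with a gentle push of about 12 N for half a second; do not touch the die with the robot's fingers. Then let go of the die and hang the tongs back upright in their wooden rest. Leave the other dies and everything else on the bench alone.

Things in the scene. Friction and masses are not known exactly. Their poses are not given: they have to be found in the camera images.
- tongs: Steel sprung tongs, 148 mm tall, 130 g, jaws down. Origin: midway between the jaws, level with their lower edge; z up, y the line along which the two flat blades close (half a turn is the same). The blades stay parallel and spring open by themselves. A dark head (x 18, y 24 mm) guides them from z = 125 to 148 mm; its cross bar is 80 mm long in x, ends 26 mm wide, underside at z = 125 mm.
- tongs_grip (a point): Point between the blades 101 mm above the tongs' origin: hold here from above, one finger outside each blade (14 mm wide, flat outside from z = 79 to 122 mm), fingers closing along y. Below, from z = 75 to 79 mm, a flange 12 mm deep, 20 mm wide sticks out of each blade: the fingertips may rest on it, and it carries a downward push.
- tongs_left (a joint): Inward travel of each blade, m (both alike): 0 open, 0.005 gripping the die, 0.007 shut. Width over the blades above the flange: 42 mm open, 32 mm on the die, 28 mm shut. Springs: 1.5 N per mm of travel, from nothing when open to 7.5 N at the die. Held at 37 to 39 mm the tongs stay in the grip with jaws open; a 20 to 30 N squeeze holds the die firmly.
- tongs_ledge (a point): Underside of the ledge above the jaws, 7 mm above the tongs' origin: it meets the top of the die's head when the tongs are lowered over it and carries the push on it. The V-shaped jaws below centre a round head; open, they pass over it with 3.5 mm to spare all round (2 mm when held at 38 mm) and measure 42 mm outside in y, 24 mm in x.
- rest: Fixed wooden fork rest of the tongs: base 100 x 70 x 8 mm and two posts 135 mm high, 14 mm thick (x), 40 mm wide (y), 46 mm apart inside, in a row along its x. The tongs hang between them, the underside of their cross bar on the two flat post tops, x along x (either way round); the tongs' origin is then 10 mm above the rest's. Origin: centre of its underside.
- die: The wanted die: polished steel, 50 g, 35 mm tall, upright in one of the rack's holes, head on the rack's top. Origin: centre of its foot, z up its axis. From the foot: cone to z = 6 mm (7 to 14 mm across), shank 14 mm across to 9.5 mm, groove 8 mm across to 17 mm, shank 14 mm to 26 mm, flat round head 20 mm across to 35 mm.
- rack: Fixed dark wooden rack 50 x 180 x 30 mm with three through holes 16 mm wide in a row along its y, 55 mm apart; the three dies stand in them in any order, their feet 4 mm above the bench. Origin: centre of its underside.
- mouth (a point): Centre of the bore's mouth, on top of the holder; z up. The bore is 16.5 mm wide with a 2 mm bevel. In it two sprung balls stick in from the sides, and 13 mm below them is a hard floor. The floor's depth differs with the setup, 14 to 22 mm below the mouth, and is not measured: feel for it. Home, the underside of the die's head stands 4 to 12 mm above the block.
- holder: The die holder: dark steel block 64 x 64 x 45 mm on a base 100 x 80 x 6 mm, fixed. Origin: centre of its underside. On the way in the balls resist, with up to about 8 N, then snap into the groove just as the foot meets the floor, where the force rises steeply. 10 to 15 N is a good press; more than 35 N on the holder is too much.
- catch_left (a joint): Sprung ball at +y in the holder's bore, m: 0 = sprung fully in (also when it lies in the groove of a seated die), 0.0025 = pushed back by the shank.
- catch_right (a joint): The same for the ball at -y.
- spare_square: Spare die in the rack, same shank, but a square head 18 x 18 x 14 mm. Not wanted. Origin: centre of its foot.
- spare_point: Spare die in the rack, same shank, but a tall pointed cone head 24 mm high. Not wanted. Origin: centre of its foot.
- jar: Amber glass jar with a steel cap, 52 mm across, 70 mm high. Bystander. Origin: centre of its underside.
- dish: White ceramic dish, 80 mm across, 22 mm high. Bystander. Origin: centre of its underside.
- ring_gauge: Upright brass cylinder, 24 mm across, 50 mm high. Bystander. Origin: centre of its underside.
- brush: Small hand brush, 140 mm long, lying on the bench. Bystander. Origin: under its middle.
- screwdriver: Screwdriver, 170 mm long, lying on the bench. Bystander. Origin: under its middle.
There are look-alikes about, which are no part of the job. What is shaped like the tongs but green is not meant. Leave any pink look-alike of the rest alone.

How it is judged (in metres and radians):
On the way, in this order (a step that is already met when the one before it is completed fails the run):
1. the die is gripped in the tongs and lifted clear of the rack (contact force between tongs and die above 1 N and height (world z) of die above 0.034 m and distance between tongs and die below 0.04 m), for 0.2 s.
2. the tongs bed the die: home, both catches in its groove, pressed on the holder with more than 7 N (value of joint each of catch_left, catch_right below 0.0009 m and horizontal distance between die and mouth below 0.003 m and z of die in the frame of mouth below -0.0125 m and angle between die's own z axis and vertical below 0.12 rad and contact force between die and holder above 7 N and contact force between tongs and die above 1 N), for 0.3 s.
At the end, for the whole second after the job is handed in: Die upright in the bore (within 3 mm of its axis, 0.12 rad), foot at least 12.5 mm below the mouth, both catches in its groove (under 0.9 mm). Tongs released, hanging on the rest (within 10 mm of its centre, origin 7 to 13 mm above its underside, tilt under 0.12 rad). All still (value of joint each of catch_left, catch_right below 0.0009 m and horizontal distance between die and mouth below 0.003 m and z of die in the frame of mouth below -0.0125 m and angle between each of die, tongs's own z axis and vertical below 0.12 rad and horizontal distance between tongs and rest below 0.01 m and z of tongs in the frame of rest between 0.007 and 0.013 m and linear speed of each of tongs, die below 0.02 m/s); the robot touches nothing.
It fails at once if the die is pressed against the holder with more than 35 N (contact force between die and holder above 35 N).
It fails at once if the tongs press on the holder with more than 35 N (contact force between tongs and holder above 35 N).
It fails at once if the robot's fingers touch the die (contact force between the fingers and die above 0.5 N).
It fails at once if another die is disturbed (20 mm) (distance of any of spare_square, spare_point from where it was at the start of the episode above 0.02 m).
It fails at once if a bystander is displaced (30 mm) (distance of any of jar, dish, ring_gauge, brush, screwdriver from where it was at the start of the episode above 0.03 m).
It also fails if it takes over 66 s, if anything falls off the work surface, if the arm or the gripper's body presses on something with over 40 N, if the wrist force passes 120 N, or if a joint passes its speed limit or range.

## Working session

There is one attempt and no reset: what is moved stays moved. The work goes in short steps, Python scripts to look and compute and a shell command to move; the robot and the scene stay as the last step left them, time stands still between calls to the robot, and variables do not carry over. Pictures are saved under pics/ and viewed, about 8 in all and at most 12, crops included, and the job is handed in when it is done.

```bash
ls; mkdir -p pics
cat > h.py <<'E'
from cell import env
import numpy as np, cv2
from scipy.spatial.transform import Rotation as R
def snap(n):
    s=env.state(); c=env.read_camera(n); 
    if n=='wrist':
        T=np.eye(4); T[:3,:3]=R.from_euler('xyz',s['tcp_rot']).as_matrix(); T[:3,3]=s['eef_pos']
        W=T@np.array(c['tool_from_camera'])
    else:
        Rm=cv2.Rodrigues(np.array(c['rvec'],float))[0]; W=np.eye(4); W[:3,:3]=Rm.T; W[:3,3]=-Rm.T@np.array(c['tvec']).ravel()
    c['W']=W; np.save('last_%s.npy'%n,c,allow_pickle=True); return c
def ray(c,u,v):
    K=np.array([[c['fx'],0,c['cx']],[0,c['fy'],c['cy']],[0,0,1.]])
    p=cv2.undistortPoints(np.array([[[u,v]]],float),K,np.array(c['dist'],float))[0,0]
    return c['W'][:3,:3]@np.array([p[0],p[1],1.]), c['W'][:3,3]
def at_z(c,u,v,z):
    d,o=ray(c,u,v); return o+d*(z-o[2])/d[2]
def at_d(c,u,v):
    d,o=ray(c,u,v); return o+d*float(c['range_z'][int(round(v)),int(round(u))])
def cloud(c):
    K=np.array([[c['fx'],0,c['cx']],[0,c['fy'],c['cy']],[0,0,1.]])
    v,u=np.mgrid[0:400,0:640]
    p=cv2.undistortPoints(np.stack([u.ravel(),v.ravel()],1).astype(float)[:,None],K,np.array(c['dist'],float))[:,0]
    P=np.c_[p,np.ones(len(p))]*c['range_z'].reshape(-1,1)
    return (P@c['W'][:3,:3].T+c['W'][:3,3]).reshape(400,640,3)
def load(n): return np.load('last_%s.npy'%n,allow_pickle=True).item()
E
python3 - <<'E'
from h import *
for n in ('top','side'):
    c=snap(n); cv2.imwrite(f'pics/{n}1.png',c['image'])
    print(n,c['W'].round(2).tolist(),c['fx'],c['cx'],c['cy'])
print(env.state())
E
```

```text
pics
top [[0.0, -1.0, 0.09, 386.62], [-1.0, -0.01, -0.01, 12.91], [0.01, -0.09, -1.0, 1186.49], [0.0, 0.0, 0.0, 1.0]] 388.71429743956156 315.8406757188352 195.7730527202199
side [[-1.0, -0.05, 0.07, 461.85], [-0.09, 0.69, -0.72, 576.21], [-0.01, -0.72, -0.69, 663.43], [0.0, 0.0, 0.0, 1.0]] 396.09678887093133 321.7499690857768 196.6776609310825
{'t': 0.1, 'joints': array([-1.44459936e+00,  4.91510689e-01,  1.55942148e+00,  1.75664698e-05,
        1.09167250e+00, -1.05607781e-01]), 'qvel': array([ 0.00074411, -0.00042357, -0.00141935,  0.00085857,  0.00070532,
       -0.00122336]), 'tau': array([ 4.18399679e-03, -6.13622618e+01, -2.58606631e+01,  6.93655224e-02,
        4.69746091e-02, -5.49520723e-05]), 'eef_pos': array([ 143.57727553, -608.05570144,  214.10173351]), 'tcp_rot': array([-3.14058791e+00, -1.22172332e-04,  2.31796581e-01]), 'ft_force': array([-0.24500018, -0.4997475 , -0.67609352]), 'moment': array([ 0.07274838,  0.04377936, -0.01800969]), 'opening': 0.9964553152630197}
```

View pics/top1.png

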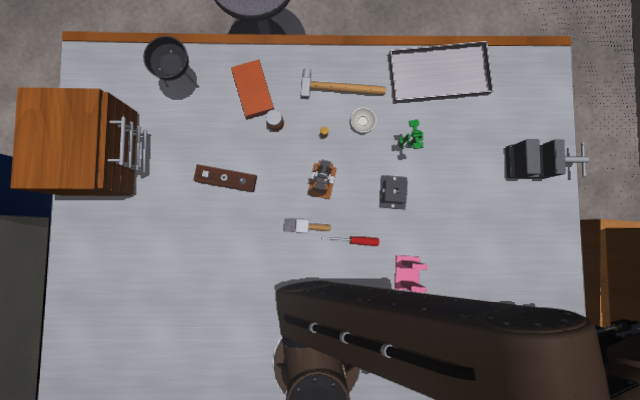

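View pics/side1.png

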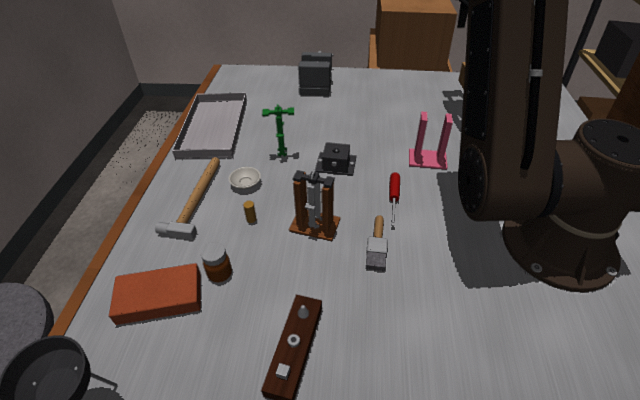

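The top view shows the rack at (225,178), the rest with the tongs at (322,179) and the holder at (394,192). In the side view, the rack holds the pointed die at (303,311), the round die in the middle at (293,340) and the square die at (283,371).

Run:
```python
from h import *
c=load('top')
for n,u,v,z in [('rack',225,178,30),('die',224,177,39),('holder',394,192,51),('tongs',322,178,158),('jar',275,120,70),('dish',363,120,22),('ring',324,132,50),('brush',305,226,10),('green',412,135,100)]:
    print(n,at_z(c,u,v,z).round(1),at_d(c,u,v).round(1))
im=c['image'][120:260,180:420]; cv2.imwrite('pics/crop.png',cv2.resize(im,(800,467),interpolation=cv2.INTER_CUBIC))
P=cloud(c)
for nm,(u0,u1,v0,v1),(zl,zh) in [('bar',(295,345,145,215),(140,162)),('block',(370,420,165,220),(45,58)),('rack',(185,265,155,200),(24,34))]:
    q=P[v0:v1,u0:u1].reshape(-1,3); q=q[(q[:,2]>zl)&(q[:,2]<zh)]
    print(nm,len(q),q.mean(0).round(1),cv2.minAreaRect(q[:,:2].astype(np.float32)) if len(q)>4 else '')
```

```text
rack [541.5 272.7  30. ] [540.6 271.2  36.6]
die [543.3 273.7  39. ] [543.8 274.5  35.5]
holder [ 500.4 -228.4   51. ] [ 503.4 -234.7   21.8]
tongs [526.1 -13.9 158. ] [528.3 -14.3 142. ]
jar [708.3 122.1  70. ] [707.6 121.9  72.3]
dish [ 724.3 -142.3   22. ] [ 728.4 -144.2    7.7]
ring [678.8 -22.1  50. ] [678.7 -22.1  50.7]
brush [399.9  33.   10. ] [399.8  32.9  18.6]
green [ 659.  -271.3  100. ] [ 651.1 -263.1  131.4]
bar 195 [537.9 -14.8 145. ] ((538.7069091796875, -13.412834167480469), (28.817628860473633, 79.216064453125), 77.46928405761719)
block 224 [ 507.6 -233.7   46.6] ((506.240966796875, -233.07357788085938), (63.606727600097656, 63.87774658203125), 85.61436462402344)
rack 874 [544.1 274.8  29.5] ((544.3428344726562, 275.337646484375), (180.36705017089844, 50.207275390625), 79.98436737060547)
```

View pics/crop.png

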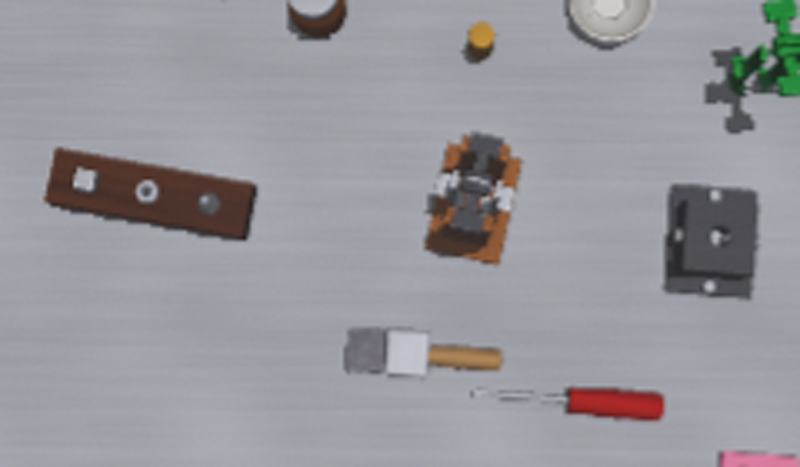

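```bash
cat >> h.py <<'E'
def to(x,y,z,yaw):
    s=env.state(); M=R.from_euler('xyz',s['tcp_rot']).as_matrix(); d=M.T@(np.array([x,y,z])-s['eef_pos'])
    t=-(yaw-s['tcp_rot'][2]); t=(t+np.pi)%(2*np.pi)-np.pi
    print('t',round(s['t'],2),'pos',s['eef_pos'].round(2),s['tcp_rot'].round(4),'F',s['ft_force'].round(2),'op',round(s['opening'],3)); print('shift m',(d/1000).round(4),'turn',round(t,4))
E
python3 - <<'E'
from h import *
to(538,-14,380,-.218)
E
```

```text
t 0.1 pos [ 143.58 -608.06  214.1 ] [-3.1406e+00 -1.0000e-04  2.3180e-01] F [-0.25 -0.5  -0.68] op 0.996
shift m [ 0.5204 -0.4877 -0.1653] turn 0.4498
```

```bash
python3 -m pendant '[[[1,0,0,-0.05,0],[1,0.03,-0.03,-0.1,0],[1,0.06,-0.06,-0.14,0],[1,0.1,-0.09,-0.165,0.1],[1,0.14,-0.13,-0.165,0.2],[1,0.18,-0.17,-0.165,0.3],[1,0.22,-0.205,-0.165,0.4],[1,0.255,-0.24,-0.165,0.45]]]'
python3 - <<'E'
from h import *
to(538,-14,380,-.218)
E
```

```text
t: 0.9
eef_pos: [315.0, -348.8, 379.2]
tcp_rot: [3.141, -0.0, -0.222]
ft_force: [1.1, -0.2, 0.0]
opening: 1.001
t 0.9 pos [ 315.01 -348.76  379.17] [ 3.1415e+00 -2.0000e-04 -2.2240e-01] F [ 1.07 -0.22  0.04] op 1.001
shift m [ 0.1437 -0.3757 -0.0008] turn -0.0044
```

```bash
python3 -m pendant '[[[1,0.0176,-0.046,0,0],[1,0.035,-0.092,0,0],[1,0.053,-0.138,0,0],[1,0.07,-0.184,0,0],[1,0.088,-0.23,0,0],[1,0.106,-0.276,0,0],[1,0.12,-0.322,0,0],[1,0.1437,-0.3757,0,0]]]'
python3 - <<'E'
from h import *
to(538,-14,380,-.218)
E
python3 -m pendant '[[[1,0,0,0,0],[1,0,0,0,0],[1,0,0,0,0],[1,0,0,0,0],[1,0,0,0,0],[1,0,0,0,0],[1,0,0,0,0],[1,0,0,0,0]]]'
python3 - <<'E'
from h import *
to(538,-14,380,-.218)
c=snap('wrist'); cv2.imwrite('pics/w1.png',c['image']); print(np.array(c['tool_from_camera']).round(3))
P=cloud(c).reshape(-1,3)
for zl,zh in [(150,165),(135,150),(124,140),(75,100)]:
    q=P[(P[:,2]>zl)&(P[:,2]<zh)&(np.hypot(P[:,0]-538,P[:,1]+14)<70)]
    print(zl,len(q),q.mean(0).round(1),cv2.minAreaRect(q[:,:2].astype(np.float32)) if len(q)>4 else '')
E
```

```text
t: 1.7
eef_pos: [531.2, -19.8, 379.1]
tcp_rot: [3.141, 0.0, -0.218]
ft_force: [1.0, 0.4, 0.8]
opening: 1.001
t 1.7 pos [531.2  -19.75 379.11] [ 3.1414e+00  1.0000e-04 -2.1790e-01] F [0.97 0.44 0.8 ] op 1.001
shift m [ 0.0054 -0.0071 -0.0009] turn 0.0001
t: 2.5
eef_pos: [530.8, -22.1, 379.1]
tcp_rot: [3.142, -0.0, -0.219]
ft_force: [-0.4, 0.5, -0.5]
opening: 0.998
t 2.5 pos [530.78 -22.13 379.14] [ 3.1415e+00 -1.0000e-04 -2.1860e-01] F [-0.41  0.49 -0.46] op 0.998
shift m [ 0.0053 -0.0095 -0.0009] turn -0.0006
[[-1.0000e-03 -9.6300e-01 -2.7000e-01  7.7103e+01]
 [ 1.0000e+00 -1.0000e-03 -0.0000e+00 -8.3600e-01]
 [ 0.0000e+00 -2.7000e-01  9.6300e-01 -1.7083e+02]
 [ 0.0000e+00  0.0000e+00  0.0000e+00  1.0000e+00]]
150 95 [539.2 -12.8 153.4] ((539.2842407226562, -12.224584579467773), (21.946325302124023, 15.233667373657227), 77.95063781738281)
135 952 [540.2 -13.1 142.6] ((539.0386962890625, -12.438663482666016), (41.25026321411133, 79.16378021240234), 77.67942810058594)
124 334 [538.1 -13.9 135. ] ((539.8504638671875, -12.57016372680664), (41.364479064941406, 73.40533447265625), 77.73797607421875)
75 286 [540.5 -14.9  89.5] ((546.0355834960938, -14.583255767822266), (64.63518524169922, 60.65635681152344), 77.14422607421875)
```

View pics/w1.png

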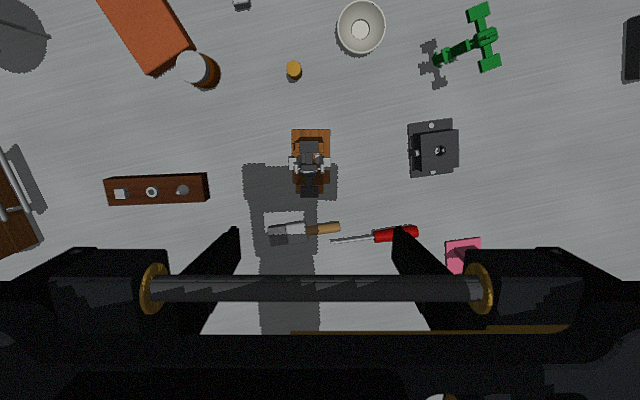

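```bash
python3 - <<'E'
from h import *
to(539.1,-12.6,91,-.2135)
c=load('wrist');P=cloud(c).reshape(-1,3)
for nm,x,y,r,zl,zh in [('block',506,-233,48,46,56),('rack',544,275,100,25,34),('heads',544,275,20,34,45)]:
    q=P[(P[:,2]>zl)&(P[:,2]<zh)&(np.hypot(P[:,0]-x,P[:,1]-y)<r)]
    print(nm,len(q),q.mean(0).round(1),cv2.minAreaRect(q[:,:2].astype(np.float32)) if len(q)>4 else '')
print('bore',at_z(c,439,151,51),'die',at_z(c,152,192,39), 'topcam bore',at_z(load('top'),180+717*.3,120+236*.3,51),'die',at_z(load('top'),180+147*.3,120+190*.3,39))
E
python3 -m pendant '[[[1,0.007,-0.012,0,-0.005],[1,0.007,-0.012,0.04,-0.005],[1,0.007,-0.012,0.08,-0.005],[1,0.007,-0.012,0.12,-0.005],[1,0.007,-0.012,0.15,-0.005],[1,0.007,-0.012,0.17,-0.005],[1,0.007,-0.012,0.17,-0.005],[1,0.007,-0.012,0.17,-0.005]]]'
python3 - <<'E'
from h import *
to(539.1,-12.6,91,-.2135)
E
```

```text
t 2.55 pos [530.81 -22.05 379.14] [ 3.1415e+00 -1.0000e-04 -2.1840e-01] F [ 0.09 -0.35 -0.42] op 0.998
shift m [ 0.006  -0.011   0.2881] turn -0.0049
block 529 [ 507.3 -230.6   46.7] ((506.46820068359375, -231.32327270507812), (63.86516571044922, 64.17998504638672), 85.66049194335938)
rack 2331 [545.3 275.   30.8] ((544.7982177734375, 279.03765869140625), (180.82379150390625, 50.9940299987793), 79.81653594970703)
heads 112 [545.2 276.7  39.3] ((544.6231079101562, 277.8072204589844), (19.46933937072754, 19.363067626953125), 17.056333541870117)
bore [ 507.03332585 -228.6504814    51.        ] die [543.65484912 277.0849091   39.        ] topcam bore [ 504.0049612  -231.73015054   51.        ] die [543.28755329 273.42228308  39.        ]
t: 3.35
eef_pos: [541.0, -11.3, 209.5]
tcp_rot: [3.142, -0.0, -0.213]
ft_force: [0.1, -0.5, 0.6]
opening: 0.998
t 3.35 pos [540.95 -11.33 209.5 ] [ 3.1416e+00 -1.0000e-04 -2.1280e-01] F [ 0.06 -0.51  0.64] op 0.998
shift m [-0.0016  0.0016  0.1185] turn 0.0007
```

```bash
python3 -m pendant '[[[1,-0.0016,0.0016,0.03,0],[1,-0.0016,0.0016,0.06,0],[1,-0.0016,0.0016,0.09,0],[1,-0.0016,0.0016,0.11,0],[1,-0.0016,0.0016,0.118,0],[1,-0.0016,0.0016,0.118,0],[0.6,-0.0016,0.0016,0.118,0],[0.5,-0.0016,0.0016,0.118,0]]]'
python3 - <<'E'
from h import *
to(539.1,-12.6,91,-.2135)
E
```

```text
t: 4.15
eef_pos: [539.1, -13.0, 92.4]
tcp_rot: [-3.142, -0.002, -0.213]
ft_force: [-0.2, -0.5, -0.5]
opening: 0.883
t 4.15 pos [539.12 -13.    92.42] [-3.1415e+00 -2.3000e-03 -2.1310e-01] F [-0.25 -0.5  -0.46] op 0.883
shift m [-0.0001 -0.0004  0.0014] turn 0.0004
```

```bash
python3 -m pendant '[[[0.4,0,0,0,0],[0.4,0,0,0,0],[0.4,0,0,0,0],[0.4,0,0,0,0],[0.4,0,0,0,0],[0.4,0,0,0,0],[0.4,0,0,0,0],[0.4,0,0,0,0]]]'
python3 - <<'E'
from h import *
to(539.1,-12.6,91,-.2135)
E
```

```text
t: 4.95
eef_pos: [538.4, -13.0, 91.1]
tcp_rot: [3.141, -0.0, -0.213]
ft_force: [0.1, -1.3, 0.7]
opening: 0.402
t 4.95 pos [538.39 -13.    91.1 ] [ 3.1415 -0.     -0.2132] F [ 0.12 -1.35  0.67] op 0.402
shift m [ 0.0006 -0.0005  0.0001] turn 0.0003
```

```bash
python3 -m pendant '[[[0.4,0,0,-0.01,0],[0.4,0,0,-0.03,0],[0.4,0,0,-0.06,0],[0.4,0,0,-0.09,0],[0.4,0,0,-0.12,0],[0.4,0,0,-0.15,0],[0.4,0,0,-0.175,0],[0.4,0,0,-0.19,0]]]'
python3 - <<'E'
from h import *
to(544,276,250,-.2132)
E
```

```text
t: 5.75
eef_pos: [538.5, -12.9, 283.9]
tcp_rot: [-3.141, -0.003, -0.213]
ft_force: [0.4, 1.4, -1.9]
opening: 0.4
t 5.75 pos [538.47 -12.88 283.85] [-3.1414e+00 -2.7000e-03 -2.1310e-01] F [ 0.45  1.41 -1.86] op 0.4
shift m [-0.0558 -0.2835  0.0338] turn 0.0001
```

```bash
python3 -m pendant '[[[0.4,-0.006,-0.03,0,0],[0.4,-0.014,-0.07,0,0],[0.4,-0.023,-0.115,0,0],[0.4,-0.032,-0.16,0,0],[0.4,-0.04,-0.205,0,0],[0.4,-0.05,-0.25,0,0],[0.4,-0.055,-0.275,0.02,0],[0.4,-0.0558,-0.2835,0.0338,0]]]'; python3 -m pendant '[[[0.4,0,0,0,0],[0.4,0,0,0,0],[0.4,0,0,0,0],[0.4,0,0,0,0],[0.4,0,0,0,0],[0.4,0,0,0,0],[0.4,0,0,0,0],[0.4,0,0,0,0]]]'
python3 - <<'E'
from h import *
to(544,276,161,-.2132)
c=snap('wrist'); s=snap('side'); 
cv2.imwrite('pics/w2.png',np.vstack([c['image'],cv2.resize(s['image'][200:400,200:420],(640,582))])[:, :][:982]); 
im=np.hstack([c['image'][:,120:520],cv2.resize(s['image'][200:400,200:400],(400,400))]); cv2.imwrite('pics/w2.png',im)
P=cloud(c).reshape(-1,3)
for nm,x,y,r,zl,zh in [('rack',544,275,100,25,34),('head',544,276,18,36,45)]:
    q=P[(P[:,2]>zl)&(P[:,2]<zh)&(np.hypot(P[:,0]-x,P[:,1]-y)<r)]
    print(nm,len(q),q.mean(0).round(1),cv2.minAreaRect(q[:,:2].astype(np.float32)) if len(q)>4 else '')
E
```

```text
t: 6.55
eef_pos: [543.0, 278.3, 246.7]
tcp_rot: [3.142, 0.0, -0.211]
ft_force: [-0.0, -1.2, -1.5]
opening: 0.396
t: 7.35
eef_pos: [543.8, 275.9, 247.3]
tcp_rot: [3.142, -0.0, -0.213]
ft_force: [-0.8, 0.4, -0.9]
opening: 0.4
t 7.35 pos [543.85 275.88 247.32] [ 3.1415e+00 -1.0000e-04 -2.1330e-01] F [-0.76  0.4  -0.9 ] op 0.4
shift m [ 0.0001 -0.0002  0.0863] turn -0.0001
rack 4439 [545.7 277.7  30.8] ((544.6218872070312, 278.7287902832031), (180.3997344970703, 50.626075744628906), 79.94007110595703)
head 177 [545.1 278.6  39.9] ((545.053466796875, 278.3768615722656), (19.16970443725586, 18.47885513305664), 29.86263656616211)
```

View pics/w2.png

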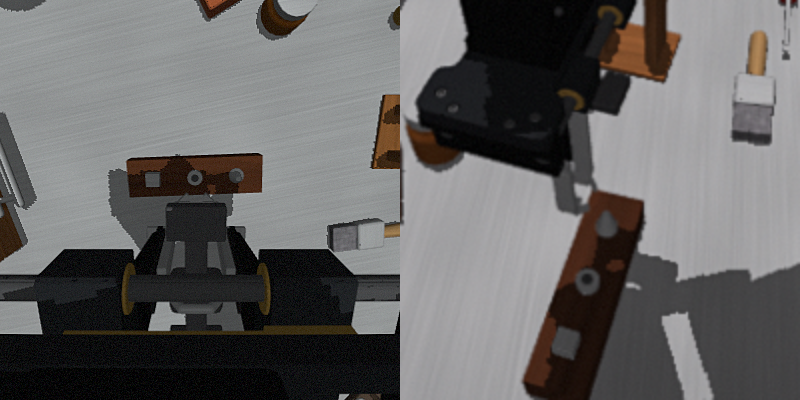

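Run:
```python
from h import *
c=load('wrist'); s=load('side')
P=cloud(c).reshape(-1,3); 
yaw=-.2133; ex=np.array([np.cos(yaw),np.sin(yaw)]); ey=np.array([-np.sin(yaw),np.cos(yaw)])
for zl,zh in [(300,309),(311,320),(285,300)]:
    q=P[(P[:,2]>zl)&(P[:,2]<zh)]; d=q[:,:2]-[543.85,275.88]; a=np.c_[d@ex,d@ey]; a=a[(abs(a[:,0])<55)&(abs(a[:,1])<28)]
    if len(a): print('tongs',zl,len(a),'x',a[:,0].min().round(1),a[:,0].max().round(1),'y',np.percentile(a[:,1],[1,50,99]).round(1))
P=cloud(s).reshape(-1,3); 
for nm,x,y,r,zl,zh in [('rack',544,277,110,26,34),('head',544,277,16,36,45)]:
    q=P[(P[:,2]>zl)&(P[:,2]<zh)&(np.hypot(P[:,0]-x,P[:,1]-y)<r)]
    print('side',nm,len(q),q.mean(0).round(1),cv2.minAreaRect(q[:,:2].astype(np.float32)))
print('side pix',at_z(s,200+187/2,200+279/2,39), 'wrist pix',at_z(c,120+195,178,39))
# jaws low points in side
q=P[(abs(P[:,0]-544)<40)&(abs(P[:,1]-276)<40)&(P[:,2]>155)&(P[:,2]<200)]; print('jaw',len(q), q[:,2].min() if len(q) else '', np.percentile(q,[2,50,98],axis=0).round(1) if len(q) else '')
```

```text
tongs 300 2265 x -20.6 40.9 y [-24.2   1.2  26.2]
tongs 311 687 x -10.6 8.2 y [-19.7   0.8  21.7]
tongs 285 3107 x -24.8 41.1 y [-26.4   0.8  27. ]
side rack 2677 [544.1 287.5  30.5] ((543.32470703125, 277.9664306640625), (181.3589630126953, 52.10923767089844), 80.12503814697266)
side head 102 [542.7 278.5  39.2] ((543.1199340820312, 278.5552673339844), (17.249147415161133, 18.809310913085938), 24.386676788330078)
side pix [542.59220663 278.08412599  39.        ] wrist pix [544.04872626 277.79688686  39.        ]
jaw 293 166.05763059409685 [[531.2 260.9 168.4]
 [540.7 269.9 180.4]
 [551.7 296.3 199.3]]
```

```bash
python3 -m pendant '[[[0.4,0,-0.001,0.02,0],[0.4,0,-0.001,0.05,0],[0.4,0,-0.001,0.08,0],[0.4,0,-0.001,0.105,0],[0.4,0,-0.001,0.118,0],[0.4,0,-0.001,0.118,0],[0.4,0,-0.001,0.118,0],[0.4,0,-0.001,0.118,0]]]'
python3 - <<'E'
from h import *
to(544,277,161,-.2132)
c=snap('wrist'); s=snap('side'); 
im=np.hstack([cv2.resize(c['image'][140:240,260:360],(400,400)),cv2.resize(s['image'][290:390,240:340],(400,400),interpolation=cv2.INTER_CUBIC)]); cv2.imwrite('pics/w3.png',im)
E
```

```text
t: 8.25
eef_pos: [544.7, 277.1, 130.6]
tcp_rot: [-3.141, -0.002, -0.213]
ft_force: [-0.1, -0.3, -1.1]
opening: 0.399
t 8.25 pos [544.66 277.15 130.61] [-3.1405e+00 -1.8000e-03 -2.1320e-01] F [-0.09 -0.34 -1.14] op 0.399
shift m [-0.0006  0.0003 -0.0304] turn 0.0
```

View pics/w3.png

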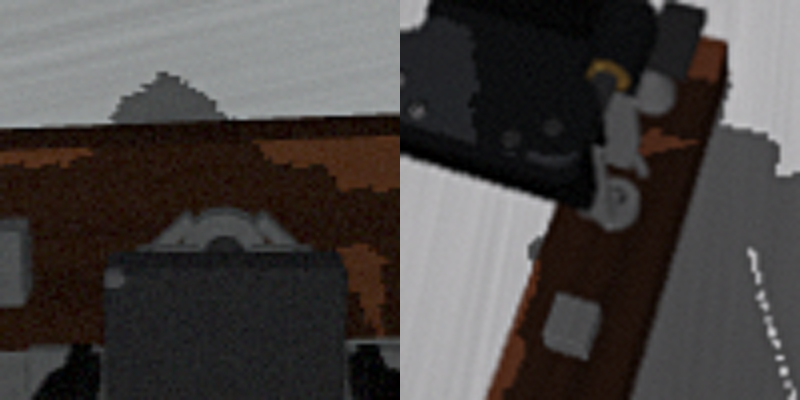

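```bash
python3 -m pendant '[[[0.4,-0.0005,0,0.003,0],[0.4,-0.0005,0,0.006,0],[0.4,-0.0005,0,0.008,0],[0.4,-0.0005,0,0.01,0],[0.4,-0.0005,0,0.0115,0],[0.4,-0.0005,0,0.013,0],[0.4,-0.0005,0,0.0135,0],[0.4,-0.0005,0,0.0135,0]]]'
python3 - <<'E'
from h import *
to(544,277,113,-.2132)
E
```

```text
t: 9.15
eef_pos: [543.5, 277.0, 115.7]
tcp_rot: [3.141, 0.0, -0.213]
ft_force: [-0.8, -0.2, -0.4]
opening: 0.4
t 9.15 pos [543.53 277.   115.65] [ 3.1414e+00  1.0000e-04 -2.1320e-01] F [-0.83 -0.23 -0.39] op 0.4
shift m [ 0.0005 -0.0001  0.0027] turn 0.0
```

```bash
python3 -m pendant '[[[0.4,0,0,0.0005,0],[0.4,0,0,0.001,0],[0.4,0,0,0.0014,0],[0.4,0,0,0.0018,0],[0.4,0,0,0.0022,0],[0.4,0,0,0.0025,0],[0.4,0,0,0.0025,0],[0.4,0,0,0.0025,0]]]'
python3 - <<'E'
from h import *
to(544,277,113,-.2132)
E
```

```text
t: 9.95
eef_pos: [543.6, 277.0, 113.2]
tcp_rot: [3.141, -0.0, -0.213]
ft_force: [0.3, -0.2, -1.1]
opening: 0.398
t 9.95 pos [543.57 277.02 113.24] [ 3.1415 -0.     -0.2132] F [ 0.31 -0.2  -1.09] op 0.398
shift m [ 0.0004 -0.0001  0.0002] turn 0.0
```

```bash
python3 -m pendant '[[[0.4,0,0,0.0004,0],[0.4,0,0,0.0008,0],[0.4,0,0,0.001,0],[0.4,0,0,0.0012,0],[0.4,0,0,0.0014,0],[0.4,0,0,0.0016,0],[0.4,0,0,0.0016,0],[0.4,0,0,0.0016,0]]]'
python3 - <<'E'
from h import *
to(544,277,113,-.2132)
E
```

```text
t: 10.75
eef_pos: [543.6, 277.1, 111.7]
tcp_rot: [-3.142, -0.0, -0.213]
ft_force: [-0.5, 0.8, 5.2]
opening: 0.397
t 10.75 pos [543.62 277.06 111.69] [-3.1416e+00 -1.0000e-04 -2.1320e-01] F [-0.48  0.81  5.23] op 0.397
shift m [ 0.0004 -0.     -0.0013] turn -0.0
```

```bash
python3 -m pendant '[[[0.38,0,0,-0.0003,0],[0.36,0,0,-0.0003,0],[0.34,0,0,-0.0003,0],[0.2,0,0,-0.0003,0],[0,0,0,-0.0003,0],[0,0,0,-0.0003,0],[0,0,0,-0.0003,0],[0,0,0,-0.0003,0]]]'
python3 - <<'E'
from h import *
to(544,277,113,-.2132)
E
```

```text
t: 11.55
eef_pos: [543.5, 277.0, 111.8]
tcp_rot: [3.141, 0.0, -0.213]
ft_force: [0.8, -0.1, 0.4]
opening: 0.312
t 11.55 pos [543.51 276.95 111.85] [ 3.1414e+00  1.0000e-04 -2.1320e-01] F [ 0.82 -0.06  0.38] op 0.312
shift m [ 0.0005 -0.0002 -0.0012] turn -0.0
```

```bash
python3 -m pendant '[[[0,0,0,0,0],[0,0,0,0,0],[0,0,0,-0.005,0],[0,0,0,-0.015,0],[0,0,0,-0.03,0],[0,0,0,-0.05,0],[0,0,0,-0.07,0],[0,0,0,-0.09,0]]]'; python3 -m pendant '[[[0,0,0,-0.01,0],[0,0,0,-0.01,0],[0,0,0,-0.01,0],[0,0,0,-0.01,0],[0,0,0,-0.01,0],[0,0,0,-0.01,0],[0,0,0,-0.01,0],[0,0,0,-0.01,0]]]'
python3 - <<'E'
from h import *
to(506,-232,220,-.2132)
c=snap('wrist'); s=snap('side'); 
im=np.hstack([cv2.resize(c['image'][130:250,260:380],(400,400)),cv2.resize(s['image'][230:390,220:380],(400,400),interpolation=cv2.INTER_CUBIC)]); cv2.imwrite('pics/w4.png',im)
E
```

```text
t: 12.35
eef_pos: [543.2, 276.8, 203.5]
tcp_rot: [3.141, 0.0, -0.213]
ft_force: [-0.0, -0.0, -3.1]
opening: 0.311
t: 13.15
eef_pos: [543.5, 277.0, 211.8]
tcp_rot: [3.141, 0.0, -0.213]
ft_force: [0.3, 0.2, -1.1]
opening: 0.311
t 13.15 pos [543.52 277.   211.79] [ 3.1413e+00  2.0000e-04 -2.1320e-01] F [ 0.29  0.16 -1.06] op 0.311
shift m [ 0.071   0.5054 -0.0081] turn 0.0
```

View pics/w4.png

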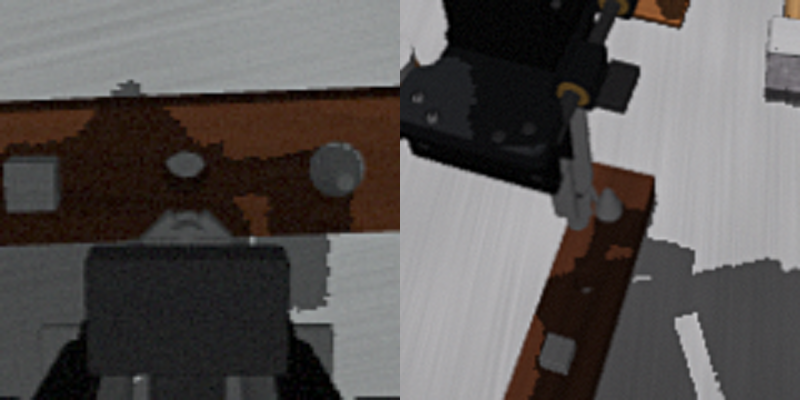

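```bash
python3 -m pendant '[[[0,0,0,-0.03,0],[0,0.002,0.01,-0.07,0],[0,0.006,0.045,-0.09,0],[0,0.013,0.09,-0.09,0],[0,0.019,0.135,-0.09,0],[0,0.025,0.18,-0.09,0],[0,0.032,0.225,-0.09,0],[0,0.038,0.27,-0.09,0]]]'
python3 - <<'E'
from h import *
to(506,-232,300,-.2132)
E
```

```text
t: 14.05
eef_pos: [523.2, 3.4, 302.2]
tcp_rot: [3.141, -0.001, -0.213]
ft_force: [1.0, -0.4, -2.3]
opening: 0.312
t 14.05 pos [523.16   3.36 302.22] [ 3.1415e+00 -6.0000e-04 -2.1300e-01] F [ 1.04 -0.37 -2.32] op 0.312
shift m [0.033  0.2337 0.0023] turn 0.0002
```

```bash
python3 -m pendant '[[[0,0.006,0.045,0,0],[0,0.013,0.09,0,0],[0,0.019,0.135,0,0],[0,0.026,0.18,0,0],[0,0.03,0.215,0.01,0],[0,0.033,0.234,0.03,0],[0,0.033,0.234,0.05,0],[0,0.033,0.234,0.05,0]]]'; python3 -m pendant '[[[0,0,0,0,0],[0,0,0,0,0],[0,0,0,0,0],[0,0,0,0,0],[0,0,0,0,0],[0,0,0,0,0],[0,0,0,0,0],[0,0,0,0,0]]]'
python3 - <<'E'
from h import *
to(506,-232,250,-.2132)
c=snap('wrist'); s=snap('side'); t=snap('top')
im=np.hstack([cv2.resize(c['image'][130:250,260:380],(400,400)),cv2.resize(s['image'][80:200,270:390],(400,400),interpolation=cv2.INTER_CUBIC)]); cv2.imwrite('pics/w5.png',im)
for n,c in (('w',c),('s',s)):
  P=cloud(c).reshape(-1,3)
  q=P[(np.hypot(P[:,0]-506,P[:,1]+232)<45)&(P[:,2]>35)&(P[:,2]<60)]; print(n,len(q),np.histogram(q[:,2],np.arange(35,61,2))[0])
  m=np.median(q[:,2]); q=q[abs(q[:,2]-m)<3.5]; print(m,cv2.minAreaRect(q[:,:2].astype(np.float32)))
E
```

```text
t: 14.85
eef_pos: [505.2, -230.7, 249.8]
tcp_rot: [-3.14, 0.004, -0.214]
ft_force: [-0.1, -0.1, -1.8]
opening: 0.313
t: 15.65
eef_pos: [506.3, -230.6, 252.0]
tcp_rot: [3.142, 0.0, -0.213]
ft_force: [0.3, 0.3, -1.4]
opening: 0.314
t 15.65 pos [ 506.3  -230.58  251.99] [ 3.1415  0.     -0.2132] F [ 0.31  0.33 -1.4 ] op 0.314
shift m [0.     0.0015 0.002 ] turn 0.0
w 2161 [  50   19   15   29  309 1621  118    0    0    0    0    0]
45.74587129772681 ((506.33868408203125, -231.37545776367188), (64.1080551147461, 64.3453140258789), 85.49235534667969)
s 479 [ 20  22  15  28  68 243  82   1   0   0   0   0]
45.812517581488805 ((505.7790222167969, -232.6343231201172), (67.74007415771484, 64.3302001953125), 86.05171966552734)
```

View pics/w5.png

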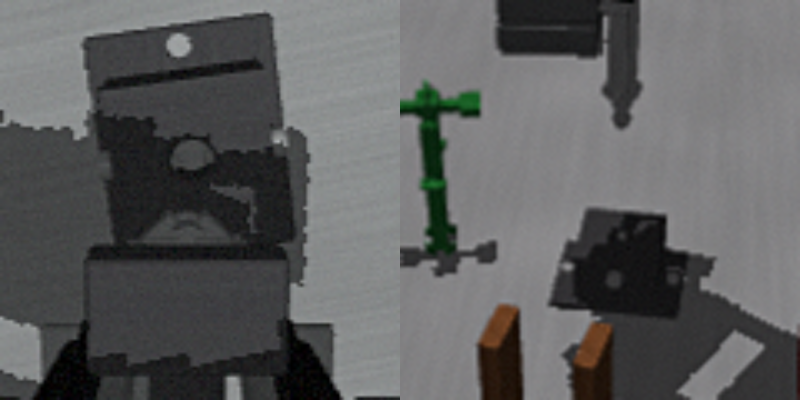

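Run:
```python
from h import *
c,s,t=load('wrist'),load('side'),load('top')
print(at_z(c,317.9,176.5,45.5),at_z(s,334.2,164,45.5),at_z(t,395.1,190.8,45.5))
# die in the wrist/side views: dark/steel tip in side at crop (621,120)
u,v=270+221*.3,80+126*.3
print('foot side', at_z(s,u,v,252-108))
P=cloud(s); q=P[95:120,325:348].reshape(-1,3); q=q[(q[:,2]>135)&(q[:,2]<175)]; print(len(q), [(z,q[abs(q[:,2]-z)<3].mean(0).round(1)) for z in (148,155,162,169) if (abs(q[:,2]-z)<3).sum()])
P=cloud(c).reshape(-1,3)
q=P[(P[:,2]>165)&(P[:,2]<182)&(np.hypot(P[:,0]-506,P[:,1]+231)<40)];print('jaws w',len(q),cv2.minAreaRect(q[:,:2].astype(np.float32)) if len(q)>4 else '',q.mean(0))
to(505.6,-232.6,160,-.2132)
```

```text
[ 507.98099297 -232.85873172   45.5       ] [ 505.63021484 -177.52671996   45.5       ] [ 504.57352488 -232.91511088   45.5       ]
foot side [ 505.26456673 -231.09042383  144.        ]
52 [(148, array([ 505.8, -226.8,  149. ])), (155, array([ 506.1, -228.1,  154.5])), (162, array([ 505. , -226.9,  162.7])), (169, array([ 506.1, -223.1,  169.3]))]
jaws w 181 ((515.9271850585938, -233.0789794921875), (26.772565841674805, 7.030420780181885), 77.64732360839844) [ 515.82871637 -231.57686802  178.48183154]
t 15.8 pos [ 506.3  -230.57  251.95] [ 3.1416e+00  1.0000e-04 -2.1320e-01] F [-0.42  0.53 -1.05] op 0.313
shift m [-0.0003  0.0021  0.0919] turn -0.0
```

```bash
python3 -m pendant '[[[0,0,0.0018,0.02,0],[0,0,0.0018,0.05,0],[0,0,0.0018,0.075,0],[0,0,0.0018,0.09,0],[0,0,0.0018,0.095,0],[0,0,0.0018,0.095,0],[0,0,0.0018,0.095,0],[0,0,0.0018,0.095,0]]]'
python3 - <<'E'
from h import *
to(505.9,-232.4,153.5,-.2132)
c=snap('wrist'); s=snap('side')
im=np.hstack([cv2.resize(c['image'][140:240,260:360],(400,400)),cv2.resize(s['image'][110:190,290:370],(400,400),interpolation=cv2.INTER_CUBIC)]); cv2.imwrite('pics/w6.png',im)
E
```

```text
t: 16.6
eef_pos: [506.3, -232.6, 157.9]
tcp_rot: [3.141, -0.002, -0.213]
ft_force: [-0.5, 0.7, -1.4]
opening: 0.313
t 16.6 pos [ 506.3  -232.58  157.94] [ 3.141e+00 -1.500e-03 -2.132e-01] F [-0.46  0.71 -1.44] op 0.313
shift m [-0.0004 -0.0001  0.0044] turn -0.0
```

View pics/w6.png

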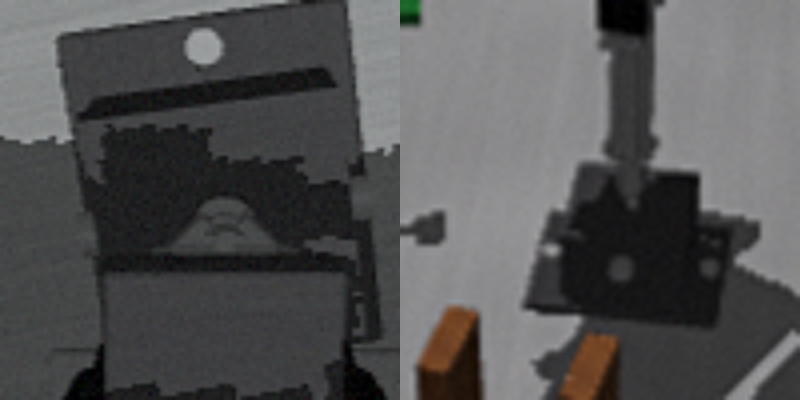

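Side crop: the foot at (630,205) sits over the middle of the block top, which spans about 568 to 700. The wrist crop shows the jaws over the block. I'll lower slowly and watch the force.

```bash
python3 -m pendant '[[[0,-0.0002,0,0.001,0],[0,-0.0002,0,0.002,0],[0,-0.0002,0,0.003,0],[0,-0.0002,0,0.004,0],[0,-0.0002,0,0.005,0],[0,-0.0002,0,0.006,0],[0,-0.0002,0,0.0065,0],[0,-0.0002,0,0.0065,0]]]'
python3 - <<'E'
from h import *
to(505.9,-232.4,145,-.2132)
E
```

```text
t: 17.5
eef_pos: [505.7, -232.3, 150.4]
tcp_rot: [3.142, 0.0, -0.213]
ft_force: [0.6, -0.3, -1.3]
opening: 0.313
t 17.5 pos [ 505.71 -232.3   150.4 ] [ 3.1416e+00  1.0000e-04 -2.1320e-01] F [ 0.61 -0.29 -1.27] op 0.313
shift m [0.0002 0.0001 0.0054] turn -0.0
```

```bash
python3 -m pendant '[[[0,0,0,0.0008,0],[0,0,0,0.0014,0],[0,0,0,0.002,0],[0,0,0,0.0025,0],[0,0,0,0.003,0],[0,0,0,0.0035,0],[0,0,0,0.004,0],[0,0,0,0.004,0]]]'
python3 - <<'E'
from h import *
to(505.9,-232.4,145,-.2132)
E
```

```text
t: 18.3
eef_pos: [505.7, -232.3, 146.4]
tcp_rot: [3.141, 0.0, -0.213]
ft_force: [-0.3, 0.1, -1.5]
opening: 0.308
t 18.3 pos [ 505.74 -232.33  146.44] [ 3.1415  0.     -0.2132] F [-0.28  0.05 -1.54] op 0.308
shift m [0.0002 0.     0.0014] turn -0.0
```

```bash
python3 -m pendant '[[[0,0,0,0.0008,0],[0,0,0,0.0014,0],[0,0,0,0.002,0],[0,0,0,0.0025,0],[0,0,0,0.003,0],[0,0,0,0.0035,0],[0,0,0,0.004,0],[0,0,0,0.004,0]]]'; python3 -m pendant '[[[0,0,0,0.0005,0],[0,0,0,0.001,0],[0,0,0,0.0015,0],[0,0,0,0.002,0],[0,0,0,0.0025,0],[0,0,0,0.0025,0],[0,0,0,0.0025,0],[0,0,0,0.0025,0]]]'
```

```text
t: 19.1
eef_pos: [505.7, -232.3, 142.4]
tcp_rot: [3.142, 0.0, -0.213]
ft_force: [0.2, 0.1, 0.4]
opening: 0.313
t: 19.9
eef_pos: [505.6, -232.3, 139.9]
tcp_rot: [-3.142, 0.0, -0.213]
ft_force: [-0.7, 0.7, -1.8]
opening: 0.311
```

```bash
python3 -m pendant '[[[0,0,0,0.0003,0],[0,0,0,0.0006,0],[0,0,0,0.0009,0],[0,0,0,0.0012,0],[0,0,0,0.0015,0],[0,0,0,0.0015,0],[0,0,0,0.0015,0],[0,0,0,0.0015,0]]]'; python3 -m pendant '[[[0,0,0,0.0002,0],[0,0,0,0.0004,0],[0,0,0,0.0006,0],[0,0,0,0.0008,0],[0,0,0,0.001,0],[0,0,0,0.001,0],[0,0,0,0.001,0],[0,0,0,0.001,0]]]'
```

```text
t: 20.7
eef_pos: [505.7, -232.3, 138.5]
tcp_rot: [3.142, 0.0, -0.213]
ft_force: [0.6, -0.2, -1.1]
opening: 0.313
t: 21.5
eef_pos: [505.7, -232.3, 137.5]
tcp_rot: [3.142, -0.0, -0.213]
ft_force: [-0.2, 0.1, -1.8]
opening: 0.311
```

```bash
python3 -m pendant '[[[0,0,0,0.0002,0],[0,0,0,0.0004,0],[0,0,0,0.0006,0],[0,0,0,0.0008,0],[0,0,0,0.001,0],[0,0,0,0.001,0],[0,0,0,0.001,0],[0,0,0,0.001,0]]]'; python3 -m pendant '[[[0,0,0,0.0002,0],[0,0,0,0.0004,0],[0,0,0,0.0006,0],[0,0,0,0.0008,0],[0,0,0,0.0008,0],[0,0,0,0.0008,0],[0,0,0,0.0008,0],[0,0,0,0.0008,0]]]'
```

```text
t: 22.3
eef_pos: [505.7, -232.3, 136.5]
tcp_rot: [3.142, 0.0, -0.213]
ft_force: [-0.1, 0.2, -2.0]
opening: 0.312
t: 23.1
eef_pos: [505.7, -232.3, 135.7]
tcp_rot: [3.142, 0.0, -0.213]
ft_force: [0.7, 0.2, -2.4]
opening: 0.314
```

```bash
python3 -m pendant '[[[0,0,0,0.0002,0],[0,0,0,0.0004,0],[0,0,0,0.0006,0],[0,0,0,0.0008,0],[0,0,0,0.0008,0],[0,0,0,0.0008,0],[0,0,0,0.0008,0],[0,0,0,0.0008,0]]]'; python3 -m pendant '[[[0,0,0,0.0002,0],[0,0,0,0.0004,0],[0,0,0,0.0006,0],[0,0,0,0.0008,0],[0,0,0,0.0008,0],[0,0,0,0.0008,0],[0,0,0,0.0008,0],[0,0,0,0.0008,0]]]'
```

```text
t: 23.9
eef_pos: [505.7, -232.3, 134.9]
tcp_rot: [3.142, 0.0, -0.213]
ft_force: [0.3, -0.2, -2.6]
opening: 0.31
t: 24.7
eef_pos: [505.7, -232.3, 134.1]
tcp_rot: [3.142, -0.0, -0.213]
ft_force: [0.0, -0.9, -1.6]
opening: 0.309
```

```bash
python3 -m pendant '[[[0,0,0,0.0002,0],[0,0,0,0.0004,0],[0,0,0,0.0006,0],[0,0,0,0.0008,0],[0,0,0,0.0008,0],[0,0,0,0.0008,0],[0,0,0,0.0008,0],[0,0,0,0.0008,0]]]'; python3 -m pendant '[[[0,0,0,0.0002,0],[0,0,0,0.0004,0],[0,0,0,0.0006,0],[0,0,0,0.0008,0],[0,0,0,0.0008,0],[0,0,0,0.0008,0],[0,0,0,0.0008,0],[0,0,0,0.0008,0]]]'
python3 - <<'E'
from h import *
s=snap('side')
im=cv2.resize(s['image'][110:190,290:370],(560,560),interpolation=cv2.INTER_CUBIC); cv2.imwrite('pics/w7.png',im)
E
```

```text
t: 25.5
eef_pos: [505.9, -232.4, 133.6]
tcp_rot: [3.141, -0.001, -0.213]
ft_force: [-0.3, 0.7, 5.6]
opening: 0.31
t: 26.3
eef_pos: [506.2, -232.5, 133.5]
tcp_rot: [3.141, -0.002, -0.213]
ft_force: [-1.2, 1.2, 12.4]
opening: 0.312
```

View pics/w7.png

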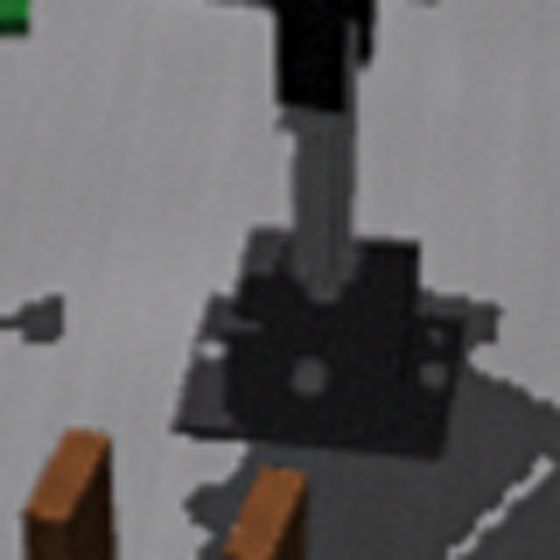

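```bash
python3 -m pendant '[[[0,0,0,0,0],[0,0,0,0,0],[0,0,0,0,0],[0,0,0,0,0],[0,0,0,0,0],[0,0,0,0,0],[0,0,0,0,0],[0,0,0,0,0]]]'
```

```text
t: 27.15
eef_pos: [506.2, -232.5, 133.5]
tcp_rot: [3.141, -0.002, -0.213]
ft_force: [-1.3, 0.4, 12.1]
opening: 0.309
```

```bash
python3 -m pendant '[[[0,0,0,-0.0005,0],[0,0,0,-0.001,0],[0.32,0,0,-0.001,0],[0.35,0,0,-0.001,0],[0.38,0,0,-0.001,0],[0.405,0,0,-0.001,0],[0.405,0,0,-0.001,0],[0.405,0,0,-0.001,0]]]'
```

```text
t: 27.95
eef_pos: [505.7, -232.3, 133.4]
tcp_rot: [-3.142, 0.0, -0.213]
ft_force: [0.3, 0.3, 2.7]
opening: 0.404
```

```bash
python3 -m pendant '[[[0.405,0,0,-0.001,0],[0.405,0,0,-0.003,0],[0.405,0,0,-0.006,0],[0.405,0,0,-0.01,0],[0.405,0,0,-0.015,0],[0.405,0,0,-0.03,0],[0.405,0,0,-0.055,0],[0.405,0,0,-0.08,0]]]'
```

```text
t: 28.75
eef_pos: [505.6, -232.2, 214.5]
tcp_rot: [-3.141, 0.001, -0.213]
ft_force: [0.0, 1.3, -0.8]
opening: 0.405
```

```bash
python3 -m pendant '[[[0.405,0,0,-0.025,0],[0.405,0,0,-0.05,0],[0.405,0,0,-0.07,0],[0.405,0,0,-0.07,0],[0.405,0,0,-0.07,0],[0.405,0,0,-0.07,0],[0.405,0,0,-0.07,0],[0.405,0,0,-0.07,0]]]'
python3 - <<'E'
from h import *
c=snap('wrist'); P=cloud(c).reshape(-1,3)
q=P[(np.hypot(P[:,0]-506,P[:,1]+232)<14)&(P[:,2]>54)&(P[:,2]<70)]; print(len(q),q.mean(0),cv2.minAreaRect(q[:,:2].astype(np.float32)) if len(q)>4 else '')
s=snap('side')
im=np.hstack([cv2.resize(c['image'][130:230,270:370],(400,400)),cv2.resize(s['image'][110:190,290:370],(400,400),interpolation=cv2.INTER_CUBIC)]); cv2.imwrite('pics/w8.png',im)
to(538.4,-13,284,-.2132)
E
```

```text
t: 29.55
eef_pos: [505.6, -232.3, 282.7]
tcp_rot: [-3.141, 0.001, -0.213]
ft_force: [0.4, -0.9, -1.5]
opening: 0.407
175 [ 507.02523985 -231.29880775   61.48761663] ((506.6885986328125, -231.08245849609375), (17.734725952148438, 18.977678298950195), 77.20210266113281)
t 29.65 pos [ 505.68 -232.25  283.03] [-3.1414e+00  7.0000e-04 -2.1320e-01] F [ 0.7  -0.14 -1.37] op 0.407
shift m [-0.0144 -0.2212 -0.0009] turn 0.0
```

View pics/w8.png

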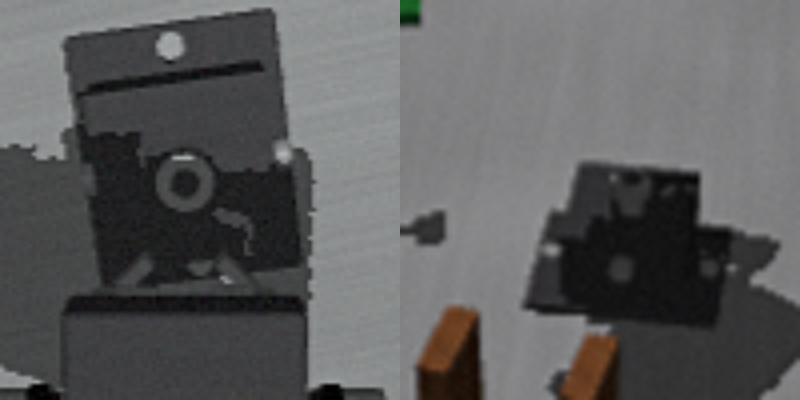

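The die stands upright in the bore: wrist crop (185,183), head top at z ≈ 61. Now back to the rest.

```bash
python3 -m pendant '[[[0.405,-0.002,-0.03,-0.005,0],[0.405,-0.005,-0.07,-0.005,0],[0.405,-0.007,-0.11,-0.005,0],[0.405,-0.01,-0.15,-0.005,0],[0.405,-0.012,-0.185,-0.005,0],[0.405,-0.0144,-0.21,-0.005,0],[0.405,-0.0144,-0.2212,-0.005,0],[0.405,-0.0144,-0.2212,-0.005,0]]]';python3 -m pendant '[[[0.405,0,0,0.02,0],[0.405,0,0,0.03,0],[0.405,0,0,0.03,0],[0.405,0,0,0.03,0],[0.405,0,0,0.03,0],[0.405,0,0,0.03,0],[0.405,0,0,0.03,0],[0.405,0,0,0.03,0]]]'
python3 - <<'E'
from h import *
to(538.4,-13,91.1,-.2132)
E
```

```text
t: 30.45
eef_pos: [538.6, -12.2, 288.4]
tcp_rot: [3.141, -0.0, -0.211]
ft_force: [-0.2, -0.3, -1.6]
opening: 0.406
t: 31.25
eef_pos: [538.5, -13.1, 258.7]
tcp_rot: [3.142, -0.0, -0.213]
ft_force: [-0.0, -0.0, -0.7]
opening: 0.406
t 31.25 pos [538.52 -13.07 258.72] [ 3.1415e+00 -5.0000e-04 -2.1310e-01] F [-0.04 -0.02 -0.75] op 0.406
shift m [-2.000e-04 -1.000e-04  1.676e-01] turn 0.0001
```

```bash
python3 -m pendant '[[[0.405,0,0,0.025,0],[0.405,0,0,0.055,0],[0.405,0,0,0.085,0],[0.405,0,0,0.115,0],[0.405,0,0,0.14,0],[0.405,0,0,0.155,0],[0.405,0,0,0.161,0],[0.405,0,0,0.161,0]]]';python3 -m pendant '[[[0.405,0,0,0.001,0],[0.405,0,0,0.002,0],[0.405,0,0,0.003,0],[0.405,0,0,0.004,0],[0.405,0,0,0.005,0],[0.405,0,0,0.005,0],[0.405,0,0,0.005,0],[0.405,0,0,0.005,0]]]'
```

```text
t: 32.05
eef_pos: [538.4, -13.1, 97.1]
tcp_rot: [3.141, 0.001, -0.213]
ft_force: [0.1, 0.1, -0.7]
opening: 0.406
t: 32.85
eef_pos: [538.5, -13.1, 92.5]
tcp_rot: [3.141, 0.0, -0.213]
ft_force: [-0.5, 0.1, -1.1]
opening: 0.406
```

```bash
python3 -m pendant '[[[0.405,0,0,0.0004,0],[0.405,0,0,0.0008,0],[0.405,0,0,0.0012,0],[0.405,0,0,0.0016,0],[0.405,0,0,0.002,0],[0.405,0,0,0.002,0],[0.405,0,0,0.002,0],[0.405,0,0,0.002,0]]]'
```

```text
t: 33.65
eef_pos: [538.5, -13.1, 90.5]
tcp_rot: [3.142, -0.0, -0.213]
ft_force: [-0.0, -0.1, -1.5]
opening: 0.405
```

```bash
python3 -m pendant '[[[0.405,0,0,0.0004,0],[0.405,0,0,0.0008,0],[0.405,0,0,0.0012,0],[0.405,0,0,0.0014,0],[0.405,0,0,0.0014,0],[0.405,0,0,0.0014,0],[0.405,0,0,0.0014,0],[0.405,0,0,0.0014,0]]]'
```

```text
t: 34.45
eef_pos: [538.6, -13.1, 89.3]
tcp_rot: [3.142, -0.0, -0.213]
ft_force: [-1.2, 0.3, 5.6]
opening: 0.404
```

```bash
python3 -m pendant '[[[0.42,0,0,-0.0004,0],[0.44,0,0,-0.0004,0],[0.46,0,0,-0.0004,0],[0.5,0,0,-0.0004,0],[0.6,0,0,-0.0004,0],[0.8,0,0,-0.0004,0],[1,0,0,-0.0004,0],[1,0,0,-0.0004,0]]]';python3 -m pendant '[[[1,0,0,0,0],[1,0,0,0,0],[1,0,0,-0.01,0],[1,0,0,-0.03,0],[1,0,0,-0.06,0],[1,0,0,-0.1,0],[1,0,0,-0.15,0],[1,0,0,-0.19,0]]]';python3 -m pendant '[[[1,0,0,-0.04,0],[1,0,0,-0.08,0],[1,0,0,-0.1,0],[1,0,0,-0.1,0],[1,0,0,-0.1,0],[1,0,0,-0.1,0],[1,0,0,-0.1,0],[1,0,0,-0.1,0]]]'
python3 - <<'E'
from h import *
to(538.4,-13,300,-.2132)
c=snap('wrist'); s=snap('side')
P=cloud(c).reshape(-1,3)
for zl,zh in [(150,165),(135,150)]:
    q=P[(P[:,2]>zl)&(P[:,2]<zh)&(np.hypot(P[:,0]-538,P[:,1]+14)<70)]
    print(zl,len(q),q.mean(0).round(1),cv2.minAreaRect(q[:,:2].astype(np.float32)) if len(q)>4 else '')
q=P[(np.hypot(P[:,0]-506,P[:,1]+232)<14)&(P[:,2]>54)&(P[:,2]<70)]; print('die head',len(q),q.mean(0))
cv2.imwrite('pics/w9.png',cv2.resize(s['image'][110:250,240:400],(640,560),interpolation=cv2.INTER_CUBIC))
E
```

```text
t: 35.25
eef_pos: [538.5, -13.1, 89.5]
tcp_rot: [3.141, -0.0, -0.213]
ft_force: [-0.4, 0.1, -0.1]
opening: 0.779
t: 36.05
eef_pos: [538.3, -13.0, 283.0]
tcp_rot: [-3.142, -0.002, -0.213]
ft_force: [0.4, 0.8, -0.9]
opening: 0.999
t: 36.85
eef_pos: [538.4, -13.0, 378.7]
tcp_rot: [3.141, 0.001, -0.213]
ft_force: [-0.4, -0.5, -0.3]
opening: 1.0
t 36.85 pos [538.38 -13.05 378.73] [ 3.1414e+00  1.3000e-03 -2.1320e-01] F [-0.42 -0.54 -0.33] op 1.0
shift m [ 0.0001 -0.0001  0.0787] turn 0.0
150 92 [539.4 -12.2 154. ] ((539.5768432617188, -12.026446342468262), (23.383588790893555, 13.89811897277832), 77.60163879394531)
135 944 [540.3 -12.6 142.6] ((539.4299926757812, -12.001365661621094), (41.39773941040039, 78.11032104492188), 77.58702850341797)
die head 134 [ 506.92968177 -230.17267519   61.03818884]
```

View pics/w9.png

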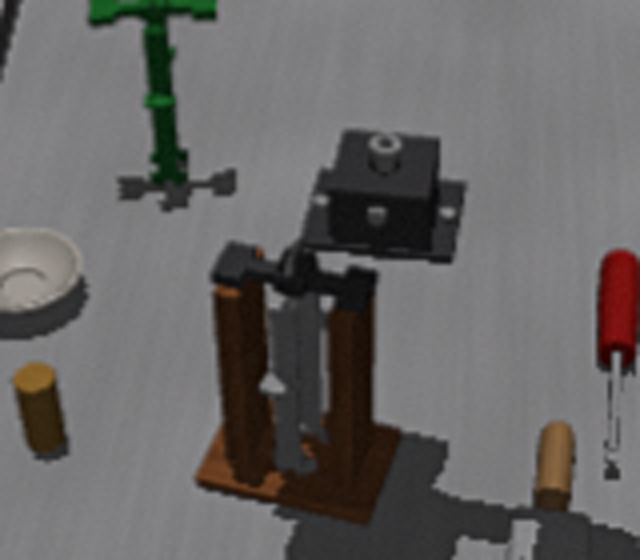

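The tongs hang level on both posts, with the bar at (295,275). The die stands upright in the holder at (385,150).

```bash
python3 -c "
from cell import env
print(env.job_done())"
```

```text
the job is handed in; nothing more can be done
None
```

The round-headed die is pressed into the holder and the tongs hang back on their wooden rest. I handed the job in at about 37 s of the 66 s allowed; no verdict was given.

- **Taking the die:** I held the tongs from the rest by their blades, lowered them over the middle die until the ledge touched its head, squeezed and lifted it out of the rack. I steered so that the fingers stayed well above the die throughout. The opening on the die read about 0.31 (29.6 mm), less than the 32 mm stated. The pictures showed the middle hole empty, and the die went into the holder with the tongs.
- **Pressing it in:** Near the end the force dipped slightly, about 1 N, as if the catches were drawing the die into its groove. The die then stopped hard with the foot about 20 mm below the mouth. I held roughly 12 N (about 14 N allowing for the tongs' weight) for more than 0.8 s.
- **Last checks:** The die's head top is at about z = 61 mm, with its underside about 6 mm above the block, and it stands upright. The tongs hang level on both posts, within about 1 mm of where they started, and the robot is well clear.
- **Not confirmed:** I could not see the catches themselves, so their snapping in is inferred from that force dip and the hard stop.

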